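# Snug up the drain plug of the vacuum pot

### The job

The brass drain plug of the grey vacuum pot has only been started in its thread. Turn it clockwise by its wing until it goes snug - you feel it bite and the brass collar under it starts to be dragged round with it - and give it only a little more, no more than a twelfth of a turn of the collar; then let go. Do not push the jar, sanding block or mug about.

Things in the scene. Friction and masses are not known exactly. Their poses are not given: they have to be found in the camera images.
- vacuum_pot: Fixed lying grey cylinder, 110 mm diameter, 190 mm long along its y, on dark feet; a brass hose tail at each end (262 mm overall); dial gauge, 48 mm, on the crown at x 20, y 62 mm, top at 200 mm. Origin: on the bench under its middle, z up. The plug's axis starts at (0, 0, 78 mm) on the cylinder's axis and points along (-0.454, 0, 0.891): 27 degrees off vertical, toward the robot's side.
- plug_wing (a point): Centre of the plug's flat brass wing, 128 mm out along the plug's axis. Wing 72 mm long (point x), 12 mm thick (y), 40 mm high (z, the plug's axis, outward); both halves alike. A hub 32 mm wide reaches to 1 mm below the wing; the collar's face is 18 mm below it. Clockwise from outside (negative about z) tightens. It stays where left, but springs back 0.29 rad per N m; no axial travel.
- bung_mouth (a point): Centre of the steel bung (62 mm diameter) that takes the plug, on the plug's axis at the collar's face, 38 mm under the wing's centre; axes as the pot's. The plug runs free (0.05 N m) for 1.0 to 2.6 rad, differing each time and not shown by any pose; then it bites: torque climbs to 0.4 N m within 0.1 rad, the collar starts to follow, and it rises 0.35 N m per rad more.
- collar_mark (a point): Dark radial mark on the flat brass collar (56 mm diameter) under the plug, 24 mm from the plug's axis, 38 mm below the wing's centre. The collar stands still while the plug runs free, turns with the plug once it bites and stays where it is left; it cannot be turned directly. At first the mark is on the pot's -x side; it does not tell where the plug will bite.
- varnish_jar: Bystander: glass jar with wooden lid, 58 mm diameter, 89 mm high, standing by the pot; origin under its base.
- sanding_block: Bystander: sanding block, 46 x 90 x 27 mm; origin at the middle of its underside.
- tea_mug: Bystander: white mug, 78 x 112 x 101 mm; origin under its base.

How it is judged:
By the outcome, as a careful person would: the job done as asked, in the order asked, and still so for the second after the job is handed in, with the robot touching nothing.
It also fails if it takes over 61 s, if anything falls off the work surface, if the arm or the gripper's body presses on something with over 40 N, if the wrist force passes 120 N, or if a joint passes its speed limit or range.

### The arm

A 6-joint arm with a two-finger parallel gripper is mounted at the origin on a cart in front of the work surface, level with it; the furniture and walls round the work are solid. World frame = base frame: x ahead of the robot, y to its left, z up, the work surface at z = 0. Lengths are in m, angles in rad, forces in N, time in s.
With the tool pointing down it reaches from about 0.425 to 1.125 m from the base axis. Payload 14.9 kg.
Tool frame: the origin (TCP) lies at the very end of the fingers, on their centre line; the grasp point (between the pads) lies 19 mm behind it; x points along the fingers, y is the direction in which the jaws open and shut, and the axes are right-handed (so a half turn about x gives the same grasp; the last joint's range is limited). The gripper opens to 91 mm and grips with 3 to 60 N. Pads are 32 mm wide; open, the fingers measure 118 mm over their backs; the gripper's body (76 mm by 178 mm) begins 60 mm behind the grasp point.
Start: joints at [1.238, 0.379, 1.734, -0, 1.028, -0.033], TCP at [0.207, 0.669, 0.214] pointing down, gripper open.
Joint ranges: [-2.77, 2.77], [-0.74, 2.19], [0, 2.66], [-1.06, 4.2], [0.31, 2.87], [-3.08, 3.08]. Speed limits (rad/s): [1.89, 1.89, 2.39, 3.14, 3.14, 3.14].

### API

Orientations are given as a unit quaternion [x, y, z, w].
In Python, from cell import monitor, imaging, ticket gives the robot as it stands.
- The arm moves only by the shell command python3 -m pendant 'ROWS' [OPENING]. ROWS is JSON, a list of rows, each a list of 2 entries, a list of its own where there are three numbers: the shift along the tool's x, y, z in m, then the turn, a rotation vector about the tool's x, y, z in rad. A call has 1 to 20 rows; each row is the pose to reach, as a shift and turn from the pose commanded when the call began, along the tool's axes at that moment; what a row does not reach only later rows make up. A row lasts 1/10 s, in which the tool goes at most 50 mm and 8.59 degrees, less where a joint would pass 70% of its speed; a pose out of reach is approached as far as the arm can. A call with a gripper value outside its range is refused whole. OPENING is the closure, from 0 (fully open) to 1 (shut), set as the call begins (- or left out, the last holds). The fingers move at their own pace and stop on an object; the grip force is fixed at half the most. Time passes only in rows, so rows that repeat a pose let the fingers close. It gives the time, the measured TCP pose, the force and the opening at its end, in the units of the state.
- monitor.get_state(): the state, without advancing time (a new reading comes with each control period).
- imaging.grab_frame(name): name is "scene" or "side" or "wrist"; returns a dict with "pixels" (420x560x3 uint8, red, green, blue), "camera_matrix" (3x3 intrinsics, pixels), "k1" (the pictures are not rectified: a ray, as slopes to the right and down, at radius r is drawn at 1 + k1 r^2 times it, then the intrinsics apply), "position" and "attitude" of the camera in the world; the wrist camera has in their place "mount" (4x4, takes a point from camera to tool coordinates, whose origin is the TCP and whose axes are the tool frame's). Camera axes: x right, y up, looking along -z (the intrinsics and any distortion apply to the point x, -y, -z); pixel columns grow to the right and rows downward; lengths in m; the calibration is good to about 2 mm. A picture is of the moment at which its call begins: read the wrist's pose just before it. There is no depth.
- ticket.finish_job(): hands the job in, once; it reports no verdict.
The state is a dict: "clock": time; "joint_positions": joint angles; "qd": joint speeds; "effort": joint torques, N m; "tcp_pos": TCP position; "tool_rot": TCP orientation; "wrist_force": force on the tool from outside, world axes, zero at the start; "ft_torque": the same for the moment, N m; "width": finger opening in m.
Only numpy, scipy, OpenCV 4.12 (cv2) and the standard library are available. Lean on these libraries where they do the work, as an engineer would, in place of code of your own. Each camera call takes 0.05 s, during which the arm holds its last target. There are 200 camera calls.

## Working session

There is one attempt and no reset: what is moved stays moved. The work goes in short steps, Python scripts to look and compute and a shell command to move; the robot and the scene stay as the last step left them, time stands still between calls to the robot, and variables do not carry over. Pictures are saved under pics/ and viewed, about 8 in all and at most 12, crops included, and the job is handed in when it is done.

```bash
ls; mkdir -p pics; python3 - <<'E'
from cell import monitor, imaging
import cv2,numpy as np
print(monitor.get_state())
ims=[]
for n in ["scene","side"]:
    f=imaging.grab_frame(n); np.savez(f"pics/{n}0.npz",**f)
    print(n,f["camera_matrix"].tolist(),f["k1"],f["position"],f["attitude"])
    cv2.imwrite(f"pics/{n}0.png",f["pixels"][:,:,::-1])
E
```

```text
pics
{'clock': 0.0, 'joint_positions': array([ 1.23773404e+00,  3.79400881e-01,  1.73477475e+00,  1.14371648e-05,
        1.02850501e+00, -3.33201642e-02]), 'qd': array([ 5.44731538e-04, -9.11711161e-04, -1.04200124e-04,  1.76290635e-05,
        1.01687279e-03, -4.03283666e-04]), 'effort': array([ 1.28806523e-04, -7.63758731e+01, -4.34350026e+01,  6.50604093e-02,
        4.25735442e-02, -1.03716495e-04]), 'tcp_pos': array([0.20657897, 0.66841055, 0.21329661]), 'tool_rot': array([ 0.10520302,  0.69925342, -0.10595821,  0.69910646]), 'wrist_force': array([ 0.16030601, -0.82605687, -0.36928009]), 'ft_torque': array([ 0.02216354, -0.05393243,  0.01038288]), 'width': 0.09128085610570305}
scene [[437.7715166036247, 0.0, 281.04809360281945], [0.0, 437.7715166036247, 209.14360222736957], [0.0, 0.0, 1.0]] -0.028298462436399666 [ 0.13687247 -0.9284985   0.77200141] [ 0.47323524 -0.11546578 -0.20267741  0.84949274]
side [[392.15711855616075, 0.0, 283.6511336375514], [0.0, 392.15711855616075, 205.50901029070866], [0.0, 0.0, 1.0]] -0.012370811841517651 [ 0.48045363 -0.93791451  0.9142691 ] [ 0.41895684 -0.0285962  -0.07676161  0.90430364]
```

View pics/scene0.png

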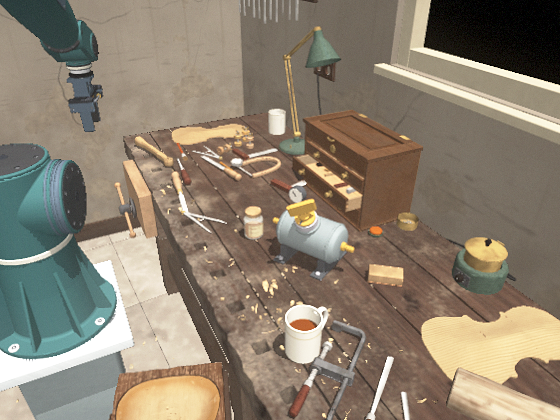

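View pics/side0.png

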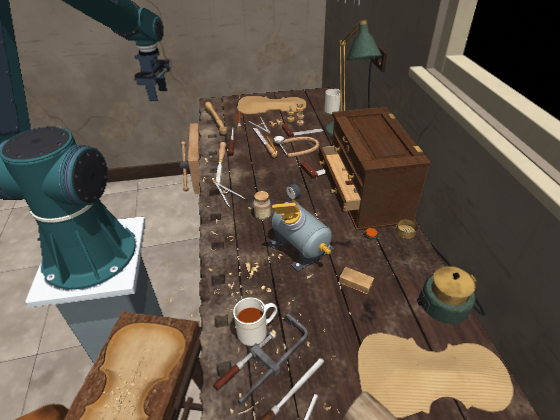

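The pot sits at about (312,237) in the scene view and (300,233) in the side view, with the wing at about (302,209) and (288,212). The jar is on its −x side, the mug is nearer the camera and the block is to the right. I'll crop both views at higher zoom.

```bash
cat > h.py <<'E'
import numpy as np, cv2
from scipy.spatial.transform import Rotation as R
def ray(f,uv,pose=None):
    K=f["camera_matrix"]; k=float(f["k1"]); s=np.linalg.inv(K)@[uv[0],uv[1],1]; d=s[:2].copy()
    for _ in range(20): d=s[:2]/(1+k*(d@d))
    v=np.array([d[0],-d[1],-1.]); p,A=cam(f,pose); v=A@v
    return p,v/np.linalg.norm(v)
def cam(f,pose=None):
    if pose is None: return np.array(f["position"]),R.from_quat(f["attitude"]).as_matrix()
    T=np.eye(4);T[:3,:3]=R.from_quat(pose[1]).as_matrix();T[:3,3]=pose[0];T=T@f["mount"]
    return T[:3,3],T[:3,:3]
def proj(f,P,pose=None):
    p,A=cam(f,pose); q=(np.atleast_2d(P)-p)@A; d=np.c_[q[:,0],-q[:,1]]/(-q[:,2:]); d=d*(1+float(f["k1"])*(d**2).sum(1,keepdims=True))
    K=f["camera_matrix"]; return d*[K[0,0],K[1,1]]+K[:2,2]
def tri(rs):
    A=sum(np.eye(3)-np.outer(v,v) for p,v in rs); b=sum((np.eye(3)-np.outer(v,v))@p for p,v in rs)
    x=np.linalg.solve(A,b); return x,[np.linalg.norm(np.cross(x-p,v)) for p,v in rs]
def plane(r,z): p,v=r; return p+v*(z-p[2])/v[2]
E
python3 - <<'E'
import cv2,numpy as np
a=cv2.imread('pics/scene0.png')[180:290,230:370]; b=cv2.imread('pics/side0.png')[170:280,230:370]
cv2.imwrite('pics/c.png',np.hstack([cv2.resize(x,None,fx=2.85*1,fy=2.85,interpolation=2) for x in (a,b)]))
E
```

```text
(no output)
```

View pics/c.png

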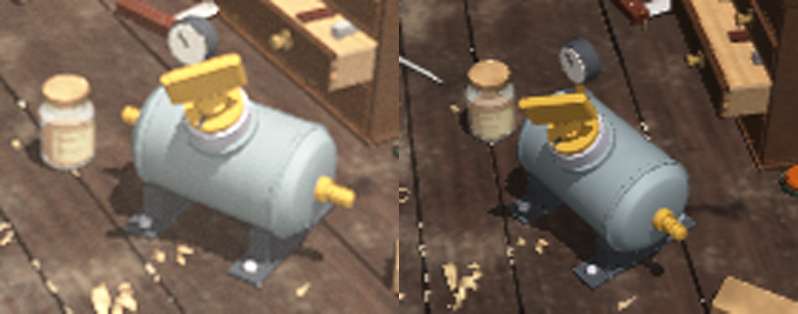

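```bash
python3 - <<'E'
from h import *
S=np.load('pics/scene0.npz');D=np.load('pics/side0.npz')
P={}
for n,a,b in [('near',(352.8,248.8),(329.3,251.8)),('gauge',(297.4,194.7),(293.2,191.4)),('wing',(301.6,207.7),(285.4,208.2)),('lid',(253.2,210.9),(261.6,196)),('block',(386,275),(357,279)),('mug',(303,312),(251,306))]:
    x,e=tri([ray(S,a),ray(D,b)]);print(n,x.round(3),np.round(e,4))
n=plane(ray(S,(352.8,248.8)),.078);n2=plane(ray(D,(329.3,251.8)),.078);fr=plane(ray(S,(274.9,220.4)),.078);print(n,n2,fr,fr-n)
# refine yaw: fit pot pose (x,y,yaw) to keypoints
from scipy.optimize import least_squares
pts=np.array([[0,-.129,.078],[.0,0,.078]+.128*np.array([-.454,0,.891]),[.02,.062,.176]])
def W(q,p): return p@R.from_euler('z',q[2]).as_matrix().T+[q[0],q[1],0]
def res(q):
    w=W(q,pts); return np.r_[(proj(S,w)-[(352.8,248.8),(301.6,207.7),(297.4,194.7)]).ravel(),(proj(D,w)-[(329.3,251.8),(285.4,208.2),(293.2,191.4)]).ravel(),
     (proj(S,W(q,np.array([[0,.129,.078]])))-[274.9,220.4]).ravel()]
for y0 in (0,.6,-.6):
    r=least_squares(res,[.6,0,y0],loss='soft_l1');print(r.x,r.cost,res(r.x).round(1))
q=r.x; A=R.from_euler('z',q[2]).as_matrix();print('wing',W(q,pts[1:2]),'axis',A@[-.454,0,.891])
E
```

```text
near [ 0.726 -0.194  0.081] [0.0003 0.0003]
gauge [ 0.652 -0.019  0.175] [0.0011 0.0011]
wing [ 0.612 -0.114  0.195] [0.0003 0.0003]
lid [0.564 0.085 0.088] [0.0001 0.0001]
block [ 0.799 -0.252  0.01 ] [0.0019 0.0019]
mug [ 0.484 -0.355  0.104] [0.0012 0.0012]
[ 0.72828567 -0.1903254   0.078     ] [ 0.72649385 -0.19178465  0.078     ] [0.60528182 0.02431737 0.078     ] [-0.12300386  0.21464276  0.        ]
[ 0.66492044 -0.08191601  0.50204843] 2.979417153059017 [ 0.6  1.1 -0.3  0.1 -0.3 -0.9  0.4  0.8  0.4 -0.   0.1 -0.1 -1.8 -0.9]
[ 0.66492045 -0.08191601  0.50204809] 2.979417153057107 [ 0.6  1.1 -0.3  0.1 -0.3 -0.9  0.4  0.8  0.4 -0.   0.1 -0.1 -1.8 -0.9]
[ 0.66492045 -0.08191601  0.50204822] 2.979417153019768 [ 0.6  1.1 -0.3  0.1 -0.3 -0.9  0.4  0.8  0.4 -0.   0.1 -0.1 -1.8 -0.9]
wing [[ 0.61397954 -0.10988078  0.192048  ]] axis [-0.39797583 -0.2184748   0.891     ]
```

```bash
cat >> h.py <<'E'
Y=R.from_euler('z',0.502).as_matrix(); a=Y@[-.454,0,.891]; a/=np.linalg.norm(a)
e1=Y@[.891,0,.454]; e2=np.cross(a,e1)   # e1: +x side (perp to axis), e2
C=np.array([.613,-.111,.193])
def state():
    from cell import monitor
    return monitor.get_state()
def goal(phi,d,flip=0,s=None,C=C):
    "TCP d beyond wing centre along -a; wing direction at phi (e1->e2)"
    w=np.cos(phi)*e1+np.sin(phi)*e2; x=-a; y=np.cross(a,w)*(-1 if flip else 1); z=np.cross(x,y)
    G=np.c_[x,y,z]; p=C-a*d
    s=s or state(); T=R.from_quat(s["tool_rot"]).as_matrix()
    return T.T@(p-s["tcp_pos"]), R.from_matrix(T.T@G).as_rotvec(), G
E
python3 - <<'E'
from h import *
from scipy.optimize import least_squares
S=np.load('pics/scene0.npz');D=np.load('pics/side0.npz')
def f(q):
    w=np.cos(q[0])*e1+np.sin(q[0])*e2; d=.036*w
    return np.r_[(proj(S,C+d)-proj(S,C-d))[0]-[27.7,-6.3],(proj(D,C+d)-proj(D,C-d))[0]-[23.9,-.7]]
for p in (0,1.5,3,4.5):
    r=least_squares(f,[p]);print(r.x,r.cost,r.fun.round(1))
s=state();T=R.from_quat(s["tool_rot"]).as_matrix();print(T.round(2)); phi=min([(least_squares(f,[p]).cost,least_squares(f,[p]).x[0]) for p in(0,1.5,3,4.5)])[1]
print('phi',phi)
for fl in (0,1):
    t,r,G=goal(phi,-.16,fl,s);print(fl,t.round(3),r.round(3),np.rad2deg(np.linalg.norm(r)),G.round(2).tolist())
    # yaw relative to j6=0-ish orientation (rotate T about z by dj1, then tilt)
    Z=R.from_euler('z',np.arctan2(-.11,.61)-1.238).as_matrix()@T
    rel=R.from_matrix(Z.T@G).as_euler('XYZ');print('j6 approx',rel.round(2))
E
```

```text
[-0.92270686] 0.1801171268957849 [-0.1 -0.2 -0.6  0.1]
[-0.92270686] 0.1801171268957282 [-0.1 -0.2 -0.6  0.1]
[5.36047844] 0.18011712689573942 [-0.1 -0.2 -0.6  0.1]
[5.36047843] 0.18011712689580583 [-0.1 -0.2 -0.6  0.1]
[[-0.    0.3   0.96]
 [-0.    0.96 -0.3 ]
 [-1.   -0.   -0.  ]]
phi -0.9227068644048149
0 [-0.122 -0.677  0.568] [ 0.119 -0.307  0.359] 27.901226834813787 [[0.4, 0.33, 0.86], [0.22, 0.87, -0.44], [-0.89, 0.36, 0.27]]
j6 approx [-1.24 -0.28  0.39]
1 [-0.122 -0.677  0.568] [-2.94  -0.538 -0.46 ] 173.25377261157362 [[0.4, -0.33, -0.86], [0.22, -0.87, 0.44], [-0.89, -0.36, -0.27]]
j6 approx [ 1.9   0.28 -0.39]
```

```bash
python3 -m pendant '[[[-0.05,0,0],[0,0,0]],[[-0.1,0,0],[0,0,0]],[[-0.13,-0.05,0.04],[0.01,-0.02,0.02]],[[-0.13,-0.08,0.07],[0.02,-0.04,0.04]],[[-0.13,-0.12,0.1],[0.02,-0.06,0.07]],[[-0.13,-0.16,0.13],[0.03,-0.08,0.09]],[[-0.13,-0.2,0.16],[0.04,-0.1,0.11]],[[-0.13,-0.24,0.2],[0.05,-0.12,0.13]],[[-0.13,-0.28,0.23],[0.05,-0.14,0.16]],[[-0.13,-0.32,0.26],[0.06,-0.16,0.18]],[[-0.13,-0.36,0.3],[0.07,-0.18,0.2]],[[-0.13,-0.4,0.33],[0.08,-0.2,0.22]],[[-0.13,-0.44,0.36],[0.08,-0.21,0.24]],[[-0.13,-0.48,0.4],[0.09,-0.23,0.26]],[[-0.13,-0.52,0.43],[0.1,-0.24,0.28]],[[-0.12,-0.56,0.46],[0.1,-0.26,0.3]],[[-0.12,-0.6,0.5],[0.11,-0.28,0.32]],[[-0.122,-0.64,0.53],[0.115,-0.29,0.34]],[[-0.122,-0.677,0.568],[0.119,-0.307,0.359]],[[-0.122,-0.677,0.568],[0.119,-0.307,0.359]]]' 0
python3 - <<'E'
from h import *
s=state();print(s["clock"],s["joint_positions"].round(3),s["tcp_pos"],*[v.round(3) for v in goal(-.9227,-.16,0,s)[:2]])
E
```

```text
clock: 2.1
tcp_pos: [0.5494, -0.1482, 0.3355]
tool_rot: [0.253, 0.547, -0.036, 0.797]
wrist_force: [0.5, 0.3, 0.1]
width: 0.0911
2.1 [-0.486 -0.077  2.084  0.497  0.923 -1.896] [ 0.54938789 -0.14823783  0.33550177] [ 0.     0.002 -0.001] [-0.002  0.001 -0.001]
```

```bash
python3 - <<'E'
from h import *
from cell import imaging
s=state();f=imaging.grab_frame("wrist");np.savez('pics/w1.npz',tp=s["tcp_pos"],tr=s["tool_rot"],**f)
pose=(s["tcp_pos"],s["tool_rot"])
im=f["pixels"][:,:,::-1].copy();cv2.imwrite('pics/w1raw.png',im)
w=np.cos(-.9227)*e1+np.sin(-.9227)*e2
for p,c in [(C,(0,0,255)),(C+.036*w+.02*a,(0,255,0)),(C-.036*w+.02*a,(0,255,0)),(C-.038*a-.024*e1,(255,0,255)),(C-.038*a,(255,0,0))]:
    u=proj(f,p,pose)[0];print(u.round(1));cv2.drawMarker(im,tuple(int(v) for v in u),c,0,10)
cv2.imwrite('pics/w1.png',im)
E
```

```text
[275.1 190. ]
[275.2 225.9]
[275.2 160.2]
[259.5 172. ]
[274.9 183.4]
```

View pics/w1.png

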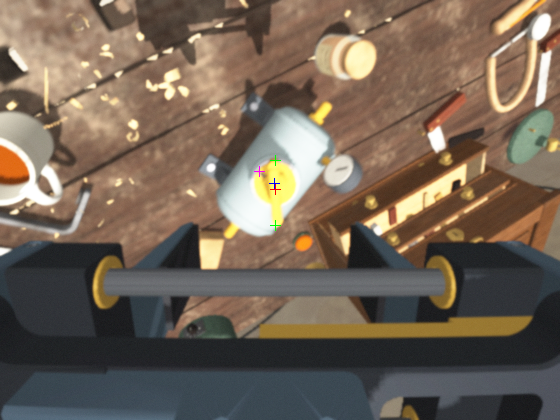

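The overlay puts the wing within a few pixels of its predicted place, around (275,190). I'll zoom in on that area.

```bash
python3 - <<'E'
import cv2
im=cv2.imread('pics/w1raw.png')[135:250,200:350];cv2.imwrite('pics/w1c.png',cv2.resize(im,None,fx=5,fy=5,interpolation=2))
E
```

```text
(no output)
```

View pics/w1c.png

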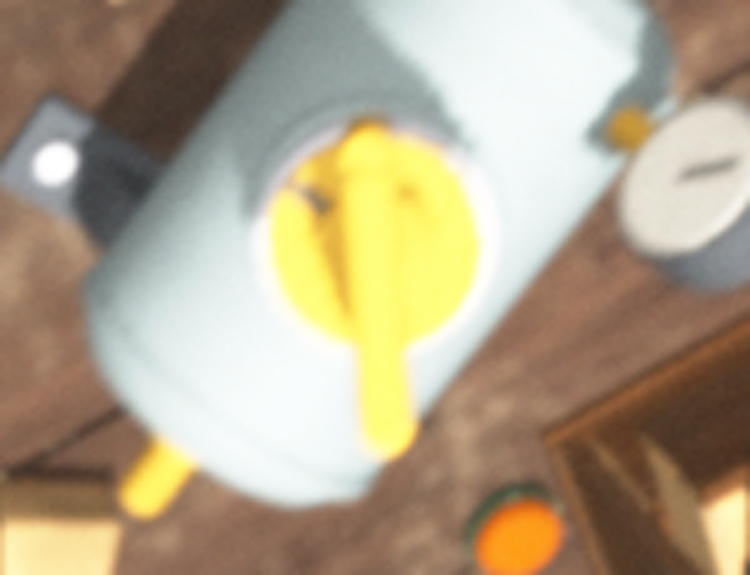

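```bash
python3 - <<'E'
from h import *
f=np.load('pics/w1.npz');pose=(f['tp'],f['tr'])
for phi in (-.99,-.92,-.85):
    w=np.cos(phi)*e1+np.sin(phi)*e2
    print(phi,proj(f,[C+.036*w+.02*a,C-.036*w+.02*a],pose).round(1).tolist())
for phi in (-.99,-.85):print(phi,[v.round(4) for v in goal(phi,.012)[:2]])
E
```

```text
-0.99 [[273.0, 225.8], [277.5, 160.3]]
-0.92 [[275.3, 225.9], [275.1, 160.2]]
-0.85 [[277.6, 225.8], [272.6, 160.3]]
-0.99 [array([ 0.1725,  0.0052, -0.0062]), array([0.065 , 0.0027, 0.0005])]
-0.85 [array([ 0.1725,  0.0052, -0.0062]), array([-0.075 ,  0.0027,  0.0007])]
```

```bash
python3 -m pendant '[[[0,0,0],[0,0,0]],[[0,0,0],[0,0,0]],[[0,0,0],[0,0,0]]]' 0; python3 - <<'E'
from h import *
for phi in (-.858,):print(phi,[v.round(4) for v in goal(phi,.012)[:2]],[v.round(4) for v in goal(phi,-.16)[:2]])
from cell import imaging
s=state();f=imaging.grab_frame("wrist");np.savez('pics/w2.npz',tp=s["tcp_pos"],tr=s["tool_rot"],**f)
im=f["pixels"][:,:,::-1].copy()[135:250,200:350]
pose=(s["tcp_pos"],s["tool_rot"]);phi=-.858;w=np.cos(phi)*e1+np.sin(phi)*e2
im=cv2.resize(im,None,fx=5,fy=5,interpolation=2)
for p in [C+.036*w+.02*a,C-.036*w+.02*a,C-.038*a,C-.038*a-.024*e1]:
    u=proj(f,p,pose)[0];cv2.drawMarker(im,tuple(int(v) for v in (u-[200,135]+.5)*5),(255,0,0),0,20)
cv2.imwrite('pics/w2c.png',im)
E
```

```text
clock: 2.45
tcp_pos: [0.549, -0.1447, 0.3359]
tool_rot: [0.252, 0.547, -0.035, 0.797]
wrist_force: [0.0, -0.2, 0.1]
width: 0.0915
-0.858 [array([ 0.1721, -0.0013,  0.0008]), array([-0.0643, -0.0003, -0.0012])] [array([ 0.0001, -0.0011,  0.0007]), array([-0.0643, -0.0003, -0.0012])]
```

View pics/w2c.png

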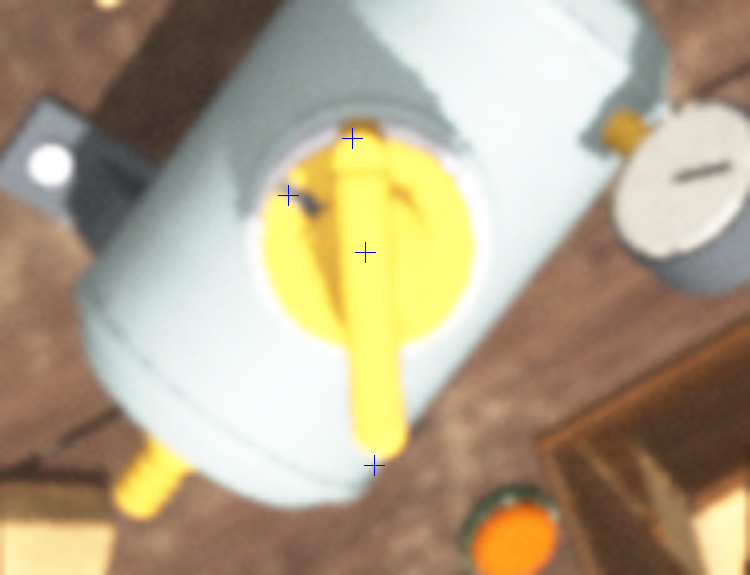

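The view has settled and the model is within about 1.3 mm: the wing ends are at crop (360,132) and (379,458), and the dark mark is at crop (305,200). I'll descend straight with a −0.064 rad turn, then close.

```bash
python3 -m pendant '[[[0.03,0,0],[-0.064,0,0]],[[0.06,0,0],[-0.064,0,0]],[[0.09,0,0],[-0.064,0,0]],[[0.12,0,-0.001],[-0.064,0,0]],[[0.145,0,-0.001],[-0.064,0,0]],[[0.16,0,-0.001],[-0.064,0,0]],[[0.17,0,-0.001],[-0.064,0,0]],[[0.172,0,-0.001],[-0.064,0,0]],[[0.172,0,-0.001],[-0.064,0,0]],[[0.172,0,-0.001],[-0.064,0,0]],[[0.172,0,-0.001],[-0.064,0,0]]]' 0
cat >> h.py <<'E'
def tq(n=1):
    s=state();T=R.from_quat(s["tool_rot"]).as_matrix();w=T[:,2]
    ang=np.arctan2(T[:,2]@e2,T[:,2]@e1)
    print('t',round(s["clock"],2),'tq_tool',(T.T@s["ft_torque"]).round(3),'F_tool',(T.T@s["wrist_force"]).round(1),'phi',ang.round(4),'w',round(s["width"],4),'j6',s["joint_positions"][5].round(3),'off',((s["tcp_pos"]-C)@np.c_[a,T[:,1],T[:,2]]).round(4))
E
python3 -c "from h import *; tq()"
python3 -m pendant '[[[0,0,0],[0,0,0]],[[0,0,0],[0,0,0]],[[0,0,0],[0,0,0]],[[0,0,0],[0,0,0]],[[0,0,0],[0,0,0]],[[0,0,0],[0,0,0]],[[0,0,0],[0,0,0]],[[0,0,0],[0,0,0]]]' 1
python3 -c "from h import *; tq()"
```

```text
clock: 3.6
tcp_pos: [0.6173, -0.108, 0.1834]
tool_rot: [0.226, 0.548, -0.018, 0.805]
wrist_force: [-0.4, -0.1, -0.8]
width: 0.0915
t 3.6 tq_tool [-0.014  0.248 -0.204] F_tool [ 0.5 -0.5 -0.5] phi -0.859 w 0.0915 j6 -2.061 off [-0.011   0.0006 -0.0002]
clock: 4.4
tcp_pos: [0.6171, -0.1076, 0.1825]
tool_rot: [0.226, 0.548, -0.018, 0.805]
wrist_force: [-0.7, -0.0, 0.0]
width: 0.0301
t 4.4 tq_tool [-0.006  0.149 -0.246] F_tool [-0.3 -0.2 -0.6] phi -0.8592 w 0.0301 j6 -2.061 off [-0.0118  0.0006 -0.0008]
```

```bash
python3 -m pendant '[[[0,0,0],[0,0,0]],[[0,0,0],[0,0,0]],[[0,0,0],[0,0,0]],[[0,0,0],[0,0,0]],[[0,0,0],[0,0,0]]]' 1
python3 -c "from h import *; tq()"
python3 -m pendant '[[[0,0,0],[0.1,0,0]],[[0,0,0],[0.2,0,0]],[[0,0,0],[0.3,0,0]],[[0,0,0],[0.4,0,0]],[[0,0,0],[0.5,0,0]],[[0,0,0],[0.5,0,0]],[[0,0,0],[0.5,0,0]]]' 1
python3 -c "from h import *; tq()"
```

```text
clock: 4.9
tcp_pos: [0.6172, -0.1076, 0.1825]
tool_rot: [0.226, 0.548, -0.018, 0.805]
wrist_force: [1.2, 0.4, 1.2]
width: 0.0117
t 4.9 tq_tool [-0.002  0.184  0.063] F_tool [-0.5  1.1  1.3] phi -0.8591 w 0.0117 j6 -2.061 off [-0.0118  0.0006 -0.0008]
clock: 5.6
tcp_pos: [0.6171, -0.1076, 0.1825]
tool_rot: [0.417, 0.527, -0.152, 0.725]
wrist_force: [0.5, 0.9, 1.1]
width: 0.012
t 5.6 tq_tool [ 0.002  0.063 -0.281] F_tool [-0.6  1.4 -0.2] phi -1.3562 w 0.012 j6 -1.564 off [-0.0118  0.0001 -0.001 ]
```

```bash
python3 -m pendant '[[[0,0,0],[0.1,0,0]],[[0,0,0],[0.2,0,0]],[[0,0,0],[0.3,0,0]],[[0,0,0],[0.4,0,0]],[[0,0,0],[0.4,0,0]],[[0,0,0],[0.4,0,0]]]' 1
python3 -c "from h import *; tq()"
for i in 1 2 3; do python3 -m pendant '[[[0,0,0],[0.05,0,0]],[[0,0,0],[0.1,0,0]],[[0,0,0],[0.1,0,0]]]' 1 >/dev/null
python3 -c "from h import *; tq()"; done
```

```text
clock: 6.2
tcp_pos: [0.6171, -0.1076, 0.1824]
tool_rot: [0.552, 0.486, -0.254, 0.628]
wrist_force: [-0.2, 0.9, -0.2]
width: 0.0115
t 6.2 tq_tool [-0.038 -0.051 -0.452] F_tool [ 0.3 -0.  -0.9] phi -1.7548 w 0.0115 j6 -1.165 off [-0.0118 -0.0004 -0.0009]
t 6.5 tq_tool [-0.079 -0.205 -0.586] F_tool [-0.8 -1.1  0.4] phi -1.8567 w 0.0118 j6 -1.063 off [-0.0118 -0.0004 -0.0009]
t 6.8 tq_tool [-0.094 -0.282 -0.604] F_tool [-2.4 -1.6  0.5] phi -1.9566 w 0.0117 j6 -0.964 off [-0.0118 -0.0006 -0.0008]
t 7.1 tq_tool [-0.054 -0.411 -0.628] F_tool [-1.3 -0.6  1.8] phi -2.0565 w 0.012 j6 -0.864 off [-0.0118 -0.0007 -0.0008]
```

```bash
python3 -m pendant '[[[0,0,0],[0.05,0,0]],[[0,0,0],[0.1,0,0]],[[0,0,0],[0.1,0,0]]]' 1 >/dev/null
python3 -c "from h import *; tq()"
python3 -m pendant '[[[0,0,0],[0.05,0,0]],[[0,0,0],[0.1,0,0]],[[0,0,0],[0.1,0,0]]]' 1 >/dev/null
python3 -c "from h import *; tq()"
```

```text
t 7.4 tq_tool [-0.074 -0.503 -0.687] F_tool [-1.2 -2.4  1.4] phi -2.1564 w 0.0116 j6 -0.764 off [-0.0118 -0.0008 -0.0007]
t 7.7 tq_tool [-0.029 -0.59  -0.748] F_tool [-1.1 -2.8  0.1] phi -2.2563 w 0.0123 j6 -0.664 off [-0.0118 -0.0008 -0.0006]
```

```bash
python3 -m pendant '[[[0,0,0],[0.05,0,0]],[[0,0,0],[0.1,0,0]],[[0,0,0],[0.1,0,0]]]' 1 >/dev/null
python3 -c "from h import *; tq()"
```

```text
t 8.0 tq_tool [-0.07  -0.683 -0.739] F_tool [-1.9 -2.2  1.9] phi -2.3564 w 0.0118 j6 -0.564 off [-0.0118 -0.0009 -0.0006]
```

```bash
python3 -m pendant '[[[0,0,0],[0.05,0,0]],[[0,0,0],[0.1,0,0]],[[0,0,0],[0.1,0,0]]]' 1 >/dev/null
python3 -c "from h import *; tq()"
python3 -m pendant '[[[0,0,0],[0.05,0,0]],[[0,0,0],[0.1,0,0]],[[0,0,0],[0.1,0,0]]]' 1 >/dev/null
python3 -c "from h import *; tq()"
```

```text
t 8.3 tq_tool [-0.199 -0.765 -0.713] F_tool [-2.3 -2.   1.5] phi -2.4562 w 0.0116 j6 -0.464 off [-0.0118 -0.001  -0.0005]
t 8.6 tq_tool [-0.33  -0.951 -0.665] F_tool [-2.7 -3.4  2.4] phi -2.5559 w 0.0118 j6 -0.364 off [-0.0118 -0.001  -0.0004]
```

```bash
python3 -m pendant '[[[0,0,0],[0.05,0,0]],[[0,0,0],[0.1,0,0]],[[0,0,0],[0.1,0,0]]]' 1 >/dev/null
python3 -c "from h import *; tq()"
```

```text
t 8.9 tq_tool [-0.321 -1.036 -0.689] F_tool [-2.9 -2.4  2.9] phi -2.6561 w 0.0119 j6 -0.264 off [-0.0118 -0.001  -0.0003]
```

```bash
cat > look.py <<'E'
from h import *
import sys
from cell import imaging
n=sys.argv[1]; s=state();f=imaging.grab_frame("wrist");np.savez(f'pics/{n}.npz',tp=s["tcp_pos"],tr=s["tool_rot"],**f)
pose=(s["tcp_pos"],s["tool_rot"]);u=proj(f,C-.038*a,pose)[0];print('collar',u)
g=imaging.grab_frame("scene")
x,y=(int(v) for v in np.clip(u,[70,70],[490,350]))
A=cv2.resize(f["pixels"][y-70:y+70,x-70:x+70,::-1],(560,560),interpolation=2)
v=proj(g,C-.038*a)[0].astype(int);B=cv2.resize(g["pixels"][v[1]-35:v[1]+35,v[0]-15:v[0]+15,::-1],(240,560),interpolation=2)
cv2.imwrite(f'pics/{n}.png',np.hstack([A,B]));print(x,y)
E
python3 look.py k1; python3 -c "from h import *; tq();tq()"
```

```text
collar [275.09199449 234.2575912 ]
275 234
t 9.0 tq_tool [-0.291 -1.065 -0.672] F_tool [-2.4 -2.   3.1] phi -2.6554 w 0.0119 j6 -0.265 off [-0.0118 -0.0011 -0.0003]
t 9.0 tq_tool [-0.291 -1.065 -0.672] F_tool [-2.4 -2.   3.1] phi -2.6554 w 0.0119 j6 -0.265 off [-0.0118 -0.0011 -0.0003]
```

View pics/k1.png

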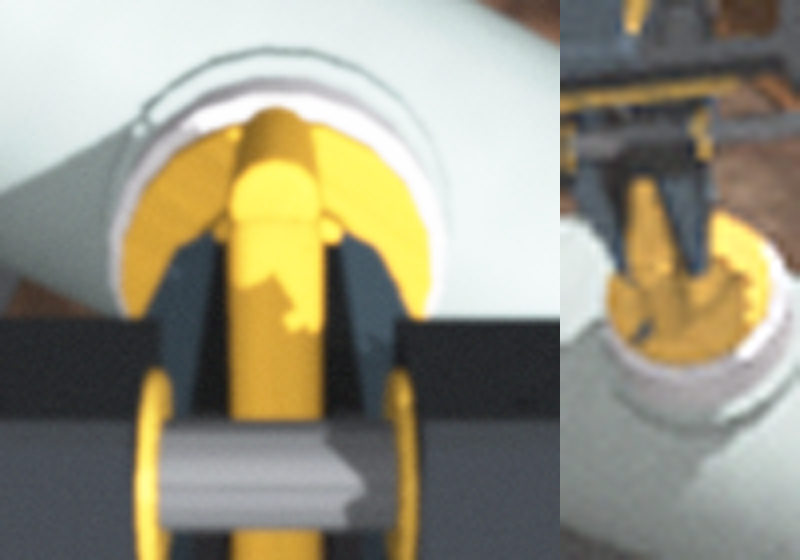

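```bash
cat > mark.py <<'E'
from h import *
import sys
S=np.load('pics/scene0.npz'); c=C-.038*a
v=proj(S,c)[0].astype(int); k=np.array([float(sys.argv[1])-560,float(sys.argv[2])])
u=v-[15,35]+(k+.5)/8-.5
p,d=ray(S,u); X=p+d*((c-p)@a)/(d@a)-c
print('r',np.hypot(X@e1,X@e2),'cw turn from -e1',np.rad2deg((np.pi-np.arctan2(X@e2,X@e1)+np.pi)%(2*np.pi)-np.pi))
for t in (-10,0,10,20,30,40):
    q=np.pi-np.deg2rad(t); uu=proj(S,c+.024*(np.cos(q)*e1+np.sin(q)*e2))[0]
    print(t,((uu-v+[15,35]+.5)*8+[560,0]).round(0))
E
python3 mark.py 642 331
```

```text
r 0.021950714701879398 cw turn from -e1 12.027750654868168
-10 [662. 345.]
0 [651. 342.]
10 [640. 337.]
20 [631. 331.]
30 [624. 323.]
40 [619. 314.]
```

```bash
python3 -m pendant '[[[0,0,0],[0.05,0,0]],[[0,0,0],[0.08,0,0]],[[0,0,0],[0.08,0,0]],[[0,0,0],[0.08,0,0]]]' 1 >/dev/null
python3 -c "from h import *; tq()"; python3 look.py k2;python3 -c "from h import *; tq()"
```

```text
t 9.4 tq_tool [-0.364 -1.136 -0.704] F_tool [-2.6 -3.3  3.4] phi -2.7371 w 0.012 j6 -0.183 off [-0.0118 -0.0011 -0.0002]
collar [275.22142332 234.16602335]
275 234
t 9.5 tq_tool [-0.374 -1.214 -0.734] F_tool [-1.4 -3.   3. ] phi -2.737 w 0.0115 j6 -0.183 off [-0.0118 -0.0011 -0.0002]
```

```bash
python3 - <<'E'
import cv2,numpy as np
for k in('k1','k2'):
    im=cv2.imread(f'pics/{k}.png')[:,560:]
    g=im[300:360,50:110].astype(int); s=g[:,:,2]  # red channel: brass bright, mark dark
    m=s<np.percentile(s,8); ys,xs=np.nonzero(m); print(k,s.min(),np.median(s),'centroid',xs.mean()+610,ys.mean()+300)
cv2.imwrite('pics/k12.png',np.hstack([cv2.imread(f'pics/{k}.png')[200:400,560:] for k in('k1','k2')]))
E
```

```text
k1 92 180.0 centroid 639.2810218978102 334.7773722627737
k2 101 179.0 centroid 631.6357142857142 338.2035714285714
```

View pics/k12.png

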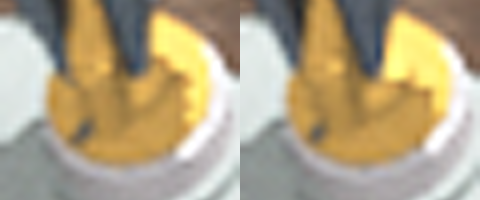

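The mark moved from about (643,331) to (637,331) in the panel. That is about 17° in total, up 5° for the last 0.08 rad, so the collar follows the plug. I'll stop here and release.

```bash
python3 -m pendant '[[[0,0,0],[0,0,0]],[[0,0,0],[0,0,0]],[[0,0,0],[0,0,0]],[[0,0,0],[0,0,0]],[[0,0,0],[0,0,0]],[[0,0,0],[0,0,0]],[[0,0,0],[0,0,0]],[[0,0,0],[0,0,0]],[[0,0,0],[0,0,0]],[[0,0,0],[0,0,0]],[[0,0,0],[0,0,0]],[[0,0,0],[0,0,0]],[[0,0,0],[0,0,0]]]' 0; python3 -c "from h import *; tq()"
python3 -m pendant '[[[-0.02,0,0],[0,0,0]],[[-0.05,0,0],[0,0,0]],[[-0.08,0,0],[0,0,0]],[[-0.12,0,0],[0,0,0]],[[-0.16,0,0],[0,0,0]],[[-0.18,0,0],[0,0,0]],[[-0.18,0,0],[0,0,0]],[[-0.18,0,0],[0,0,0]],[[-0.18,0,0],[0,0,0]],[[-0.18,0,0],[0,0,0]]]' 0
python3 look.py k3; python3 -c "from h import *; tq()"
```

```text
clock: 10.8
tcp_pos: [0.6171, -0.1076, 0.1825]
tool_rot: [0.784, 0.309, -0.453, 0.292]
wrist_force: [-0.3, -0.9, -0.3]
width: 0.0912
t 10.8 tq_tool [-0.041 -0.34  -0.102] F_tool [-0.1  0.3  0.9] phi -2.7392 w 0.0912 j6 -0.181 off [-0.0118 -0.0009 -0.0003]
clock: 11.8
tcp_pos: [0.5453, -0.1466, 0.3414]
tool_rot: [0.783, 0.309, -0.454, 0.292]
wrist_force: [0.4, -0.3, -0.1]
width: 0.0911
collar [275.1688343  184.11275503]
275 184
t 11.9 tq_tool [-0.058 -0.366 -0.112] F_tool [-1.6  0.1 -0.3] phi -2.7394 w 0.0911 j6 -0.073 off [ 0.1673 -0.0016 -0.    ]
```

View pics/k3.png

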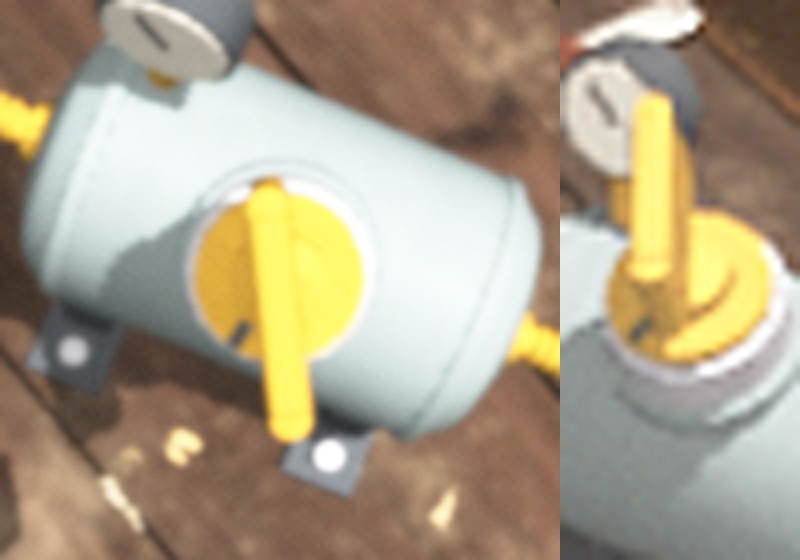

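```bash
python3 - <<'E'
from h import *
for n,m,c0 in [('w2',(261,175),(273.6,183.6)),('k3',(264.75,197),(274.5,181.7))]:
    f=np.load(f'pics/{n}.npz');po=(f['tp'],f['tr']);c=C-.038*a
    def hit(u):
        p,d=ray(f,u,po); X=p+d*((c-p)@a)/(d@a)-c; return np.array([X@e1,X@e2])
    X=hit(m)-hit(c0); print(n,hit(c0).round(4),np.hypot(*X),'cw deg',np.rad2deg((np.pi-np.arctan2(X[1],X[0])+np.pi)%(2*np.pi)-np.pi))
E
python3 mark.py 642 329 | head -1
```

```text
w2 [-0.0001  0.0023] 0.019091112443616217 cw deg -2.3623104731235185
k3 [0.0025 0.002 ] 0.023687471869496185 cw deg 9.07587781963869
r 0.02138103533054689 cw turn from -e1 13.417700906778144
```

```bash
python3 -c "from cell import ticket; print(ticket.finish_job())"
```

```text
the job is handed in; nothing more can be done
None
```

The plug is tightened to snug and released, and I handed the job in at about 12 s on the robot's clock.

- **Turn:** I gripped the wing and turned it clockwise about 1.88 rad in all. The reaction torque stayed under about 0.1 N m for the first 1.5 rad. It then rose to about 0.37 N m, and the collar began to follow the plug.
- **Collar:** after release and retreat, the mark stood 9° (wrist camera) and 13° (scene camera) clockwise of its start, so within the 30° allowed. The same mark read roughly 17° under load just before release. These readings are good to a few degrees each.
- **Torque check:** the measured bite was a little under the stated 0.4 N m. The sensor's zero drifted by about 0.05 N m as the tool turned.
- **Surroundings:** the gripper is open about 170 mm clear of the wing and the wrist force is back near zero. No path went near the jar, block or mug, though I did not re-measure their positions at the end.
- **How I moved:** three of the 0.1 rad turning steps ran in a shell loop with the rows typed inside it. I typed every other move out singly.

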